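Lock the capsule holding fixture with its gate pin

ROBOT

A 6-joint arm with a two-finger parallel gripper is mounted at the origin on a cart in front of the work surface, level with it; the furniture and walls round the work are solid. World frame = base frame: x ahead of the robot, y to its left, z up, the work surface at z = 0. Lengths are in m, angles in degrees, forces in N, time in s.
With the tool pointing down it reaches from about 0.4 to 0.825 m from the base axis. Payload 7 kg.
Tool frame: the origin (TCP) lies midway between the tips of the shut fingers; the grasp point (between the pads) lies ctrl.tcp_to_grasp behind it (ctrl.tcp_to_grasp is the distance from the TCP to the grasp point, in m); z points along the fingers, y is the line along which they close (so a half turn about z gives the same grasp; the last joint's range is limited). The gripper opens to 88 mm and grips with 3 to 60 N. Pads are 19 mm wide; open, the fingers measure 130 mm over their backs; the gripper's body (78 mm by 193 mm) begins 47 mm behind the grasp point.
Start: joints at [88.241, 20.546, 0.682, 0, -70.136, -16.507], TCP at [0.212, 0.641, 0.227] pointing down, gripper open.
Joint ranges: [-176.03, 176.03], [-82.01, 121.73], [-58.28, 71.71], [-173.87, 95.51], [-174.79, -0.11], [-173.66, 173.66]. Speed limits (degrees/s): [136.94, 136.94, 172.46, 180, 180, 180].

INTERFACE

Orientations are given as [roll, pitch, yaw] about the fixed x, y, z axes, in that order (R = Rz(yaw) Ry(pitch) Rx(roll)).
In Python, from plant import ctrl, imaging, close_job gives the robot as it stands.
- The arm moves only by the shell command python3 -m crank 'ROWS'. ROWS is JSON, a list of rows, each a list of 3 entries, a list of its own where there are three numbers: the shift along the world's x, y, z in m, then the turn, a rotation vector about the world's x, y, z in degrees, then the opening, from -1 (shut) to 1 (fully open), so that 0 is half open. A call has 1 to 12 rows; each row shifts and turns the commanded pose from where the row before left it; what a row does not reach is not made up. A row lasts 1/10 s, in which the tool goes at most 50 mm and 8.59 degrees, less where a joint would pass 70% of its speed; a pose out of reach is approached as far as the arm can. A call is refused whole if a number of a shift passes 0.05 or a number of a turn 8.59, either way. A call with a gripper value outside its range is refused whole. The fingers move at their own pace and stop on an object; the grip force is fixed at half the most. Time passes only in rows, so rows that do not move let the fingers close. It gives the time, the measured TCP pose, the force, the opening and the grip force at its end, in the units of the state.
- ctrl.get_obs(): the state, without advancing time (a new reading comes with each control period).
- imaging.snapshot(name): name is "scene" or "top"; returns (picture, depth): 480x640x3 uint8, blue, green, red; 480x640 float32, m along the optical axis (not along the pixel's ray), 0 where there is no reading.
- imaging.camera_model(name): a dict with "mtx" (3x3 intrinsics, pixels), "R" (3x3) and "t" (3): a world point X has camera coordinates R X + t. Camera axes: x right, y down, z forward; pixel columns grow to the right and rows downward; lengths in m; the calibration is good to about 2 mm. A picture is of the moment at which its call begins. camera_model takes no time and is no camera call.
- close_job(): hands the job in; it is judged then, once.
The state is a dict: "clock": time; "joint_pos": joint angles; "qvel": joint speeds; "tau": joint torques, N m; "tool_pos": TCP position; "orientation": TCP orientation; "force": force on the tool from outside, world axes, zero at the start; "moment": the same for the moment, N m; "opening": finger opening in m; "gripper_force": force on a finger pad.
Only numpy, scipy, OpenCV 4.12 (cv2) and the standard library are available. Lean on these libraries where they do the work, as an engineer would, in place of code of your own. Each camera call takes 0.05 s, during which the arm holds its last target. There are 200 camera calls.

TASK

Lock the clamp on the blue holding fixture: push the red pin along its L-shaped slot with the fingertips as far as the corner, then sideways round the corner and right to the closed end by the green dot. Only push the pin, gently: do not grip it, force it or pull it up, and leave the other parts where they lie.

Things in the scene. Friction and masses are not known exactly. Their poses are not given: they have to be found in the camera images.
- fixture: blue base plate, 160 x 280 x 4 mm, fixed on 4 mm feet, with a grey gate plate (x -28..75, y -28..96 mm) whose top is 27 mm above the bench, and a vacuum capsule held from y 160 mm on. Origin 4 mm above the bench, under the start of the L-shaped slot: long leg along +y, then short leg along +x. Slot 20 mm wide, 2 mm of play each side of the pin. Only the red pin stands above 60 mm.
- slot_corner (a point): where the pin's axis stands at the corner of the slot, level with the gate plate's top; 60 mm along the fixture's +y from its origin. The inner corner is rounded (radius 8 mm).
- slot_end (a point): where the pin's axis stands at the closed end of the short leg, level with the gate plate's top; 40 mm along the fixture's +x from the corner. A green dot lies 20 mm past it (a white dot lies behind the slot's start).
- gate_pin: upright pin, captive in the slot: 40 mm foot disc under the gate plate, 16 mm stem, and above the plate a red sleeve of 22 mm diameter from 29 to 64 mm above the bench. Origin: centre of the foot's underside, 8 mm above the bench. Starts in the first 10 mm of the long leg, turns freely, can rise 5 mm, is greased, slides with 1 to 2 N and stays where it is left.
- clamp_bar (a joint): clamp bar that slides in the fixture's +y direction, pushed ahead by the pin's foot; 0 = open, about 0.048 m = its rubber pad closed on the held capsule. It has a friction of about 0.6 N and no spring.
- cup: loose chromed filter cup, open on top, 47 mm diameter, 32 mm high, standing on the base plate between gate plate and held capsule, on its -x side; origin at the centre of its underside
- valve: loose brown purge valve, 45 mm diameter, 31 mm high, on the base plate between gate plate and held capsule, on its +x side; origin at the centre of its underside
- dark_lever: loose dark pump lever, 61 x 86 x 16 mm, on the bench to the right of the fixture; origin at the centre of its underside
- driver: loose short screwdriver with wooden handle, 128 x 33 x 24 mm, on the bench to the right of the fixture; origin at the centre of its underside
- black_float: loose black carburettor float, a block of 33 x 34 x 19 mm with a hinge wire, on the bench to the right of the fixture; origin at its underside
Not all that is in view belongs to the job. What is meant by the gate_pin is not purple or yellow, and is the larger of those in its own colour.

How it is judged:
By the outcome, as a careful person would: the job done as asked, in the order asked, and still so for the second after the job is handed in, with the robot touching nothing.
It also fails if it takes over 38 s, if anything falls off the work surface, if the arm or the gripper's body presses on something with over 40 N, if the wrist force passes 120 N, or if a joint passes its speed limit or range.

## Working session

There is one attempt and no reset: what is moved stays moved. The work goes in short steps, Python scripts to look and compute and a shell command to move; the robot and the scene stay as the last step left them, time stands still between calls to the robot, and variables do not carry over. Pictures are saved under pics/ and viewed, at most 10 in all, crops included, and the job is handed in when it is done.

```bash
mkdir -p pics; python3 - <<'E'
from plant import ctrl, imaging
import cv2, numpy as np
o=ctrl.get_obs(); print(o['clock'],o['tool_pos'],o['orientation'],o['opening'],ctrl.tcp_to_grasp)
for n in("scene","top"):
    p,d=imaging.snapshot(n); cv2.imwrite(f'pics/{n}0.png',p); np.savez(f'{n}0.npz',p=p,d=d)
    m=imaging.camera_model(n); R=np.array(m['R']);print(n,-R.T@np.array(m['t']),R[2])
E
```

```text
0.0 [0.21142099 0.64052722 0.2256175 ] [ 1.79905957e+02 -7.11414353e-03 -1.82740919e+01] 0.08763918245970563 0.0188
scene [ 0.04549387 -0.77217506  0.45865434] [ 0.5480265   0.70541801 -0.44950239]
top [ 0.39581071 -0.13345775  0.87623475] [ 0.18285993 -0.01558327 -0.98301547]
```

View pics/scene0.png

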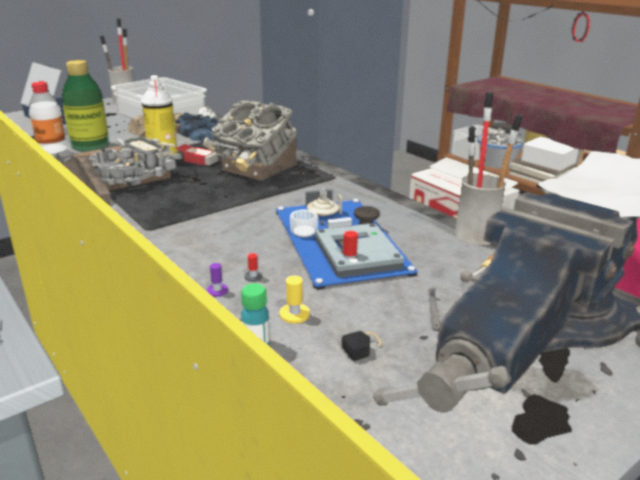

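View pics/top0.png

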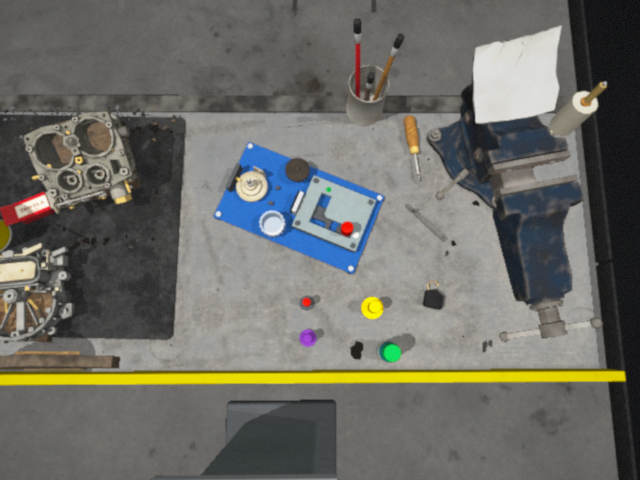

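The top view shows the red pin on the fixture at (347,228), with the green dot at (328,189) and the white dot at about (356,235). These could be mistaken for the gate_pin:
- the small red peg at (307,302)
- the yellow peg at (372,307)
- the purple peg at (308,338)
- the green-capped bottle at (391,352)

I choose the one at (347,228), because it is red, larger than the other red one, and stands in the slot.

```bash
cat > h.py <<'E'
from plant import ctrl, imaging
import cv2, numpy as np
def ray(n,uv,z):
    m=imaging.camera_model(n);R=np.array(m['R']);K=np.array(m['mtx']);C=-R.T@np.array(m['t'])
    d=R.T@np.linalg.solve(K,[uv[0],uv[1],1.]); return C+d*(z-C[2])/d[2]
def cloud(n,d):
    m=imaging.camera_model(n);R=np.array(m['R']);K=np.array(m['mtx'])
    v,u=np.mgrid[:480,:640]; c=np.stack([u,v,np.ones_like(u)],-1)@np.linalg.inv(K).T*d[...,None]
    return (c-np.array(m['t']))@R
def blobs(mask,amin=4):
    n,l,s,c=cv2.connectedComponentsWithStats(mask.astype(np.uint8))
    return [(c[i],s[i]) for i in range(1,n) if s[i,4]>=amin]
def hsv(p): 
    h=cv2.cvtColor(p,cv2.COLOR_BGR2HSV).astype(int);return h[...,0],h[...,1],h[...,2]
E
python3 - <<'E'
from h import *
f=np.load('top0.npz');p,d=f['p'],f['d'];H,S,V=hsv(p);X=cloud('top',d)
roi=np.zeros((480,640),bool);roi[140:275,210:390]=1
for nm,m in dict(red=((H<8)|(H>172))&(S>150)&(V>90),green=(H>40)&(H<85)&(S>100),white=(S<40)&(V>215)).items():
    for c,s in blobs(m&roi,3): print(nm,c.round(1),s, X[int(c[1]+.5),int(c[0]+.5)].round(4),ray('top',c,.027).round(4),ray('top',c,.064).round(4))
m=((H>100)&(H<125)&(S>120)&roi)
pts=np.argwhere(m)[:,::-1].astype(np.float32);hull=cv2.convexHull(pts)
r=cv2.minAreaRect(np.array([ray('top',q[0],.008)[:2] for q in hull],np.float32));print(r,cv2.boxPoints(r).round(4))
for nm,(u,v) in dict(yb=(300,378),smallred=(307,302),yel=(372,307),pot=(366,90),capsule=(253,184),pin=(347,228),plate=(312,200)).items():print(nm,X[v,u].round(3))
img=cv2.resize(p[140:280,210:390],None,fx=4,fy=4,interpolation=cv2.INTER_CUBIC);cv2.imwrite('pics/crop0.png',img)
E
```

```text
red [346.5 228.3] [341 222  12  14 139] [ 0.5711 -0.1759  0.0654] [ 0.5789 -0.1787  0.027 ] [ 0.5709 -0.1768  0.064 ]
green [328.1 189. ] [326 187   5   5  20] [ 0.6528 -0.1456  0.0266] [ 0.6526 -0.1458  0.027 ] [ 0.6414 -0.1453  0.064 ]
white [249.6 145.4] [248 144   4   4  13] [0.7444 0.002  0.0107] [7.371e-01 2.000e-04 2.700e-02] [ 0.7222 -0.0056  0.064 ]
white [249.2 178.5] [246 178   7   2  11] [ 0.6647 -0.0046  0.0545] [ 0.6728 -0.0007  0.027 ] [ 0.6607 -0.0065  0.064 ]
white [251.2 191.5] [245 189  13   5  30] [ 0.6479 -0.0051  0.0301] [ 0.648 -0.005  0.027] [ 0.637  -0.0106  0.064 ]
white [259.7 193.4] [255 188   9  10  31] [ 0.6452 -0.0211  0.0265] [ 0.6443 -0.0207  0.027 ] [ 0.6335 -0.0256  0.064 ]
white [297.5 200.8] [293 192  10  19  60] [ 0.6266 -0.0896  0.0392] [ 0.6303 -0.0898  0.027 ] [ 0.62   -0.0917  0.064 ]
white [252. 197.] [251 197   3   1   3] [ 0.6385 -0.0062  0.0236] [ 0.6375 -0.0067  0.027 ] [ 0.627  -0.0123  0.064 ]
white [379.2 197.4] [377 196   5   4  14] [ 0.6423 -0.2412  0.0102] [ 0.6368 -0.2395  0.027 ] [ 0.6263 -0.2349  0.064 ]
white [217.7 213.5] [216
[... 370 characters left out ...]
 0.587  -0.0442  0.0098] [ 0.5837 -0.0463  0.027 ] [ 0.5755 -0.0501  0.064 ]
white [355.7 235.1] [353 233   6   5  24] [ 0.5665 -0.1958  0.027 ] [ 0.5662 -0.1952  0.027 ] [ 0.5588 -0.1925  0.064 ]
white [350.5 268. ] [349 266   4   5  16] [ 0.5089 -0.1872  0.009 ] [ 0.5065 -0.1851  0.027 ] [ 0.5017 -0.1829  0.064 ]
((0.6253889799118042, -0.09196902811527252), (0.27893346548080444, 0.15929332375526428), 67.35298156738281) [[ 0.4982 -0.19  ]
 [ 0.6452 -0.2514]
 [ 0.7526  0.0061]
 [ 0.6056  0.0674]]
yb [ 0.321 -0.098  0.061]
smallred [ 0.446 -0.108  0.039]
yel [ 0.436 -0.219  0.054]
pot [ 0.79  -0.208  0.138]
capsule [ 0.659 -0.009  0.036]
pin [ 0.572 -0.178  0.064]
plate [ 0.632 -0.116  0.027]
```

View pics/crop0.png

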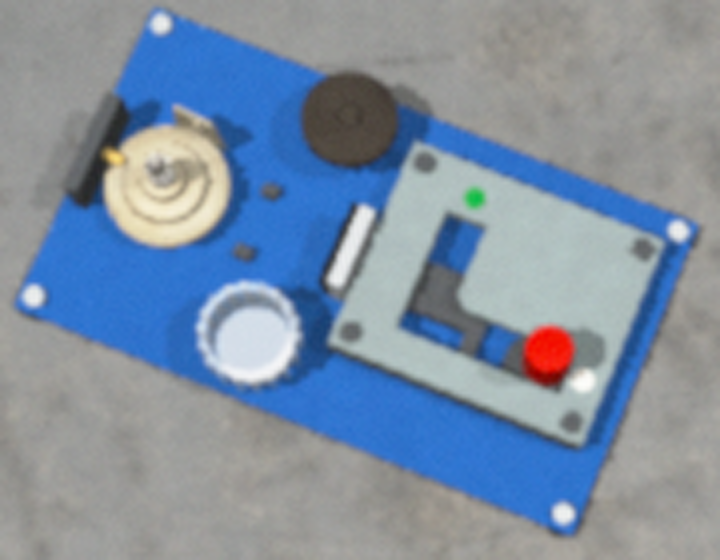

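The close crop confirms it: the red sleeve stands in the slot with the white dot behind it and the green dot past the end of the short leg. The fixture +y axis is about (0.385, 0.923), and both the 279x159 mm plate and the dot spacing agree with that. First I approach behind the pin with the fingers shut.

```bash
python3 -m crank '[[[0.02,-0.0375,0],[0,0,-7.86],-1],[[0.02,-0.0375,0],[0,0,-7.86],-1],[[0.02,-0.0375,0],[0,0,-7.86],-1],[[0.02,-0.0375,0],[0,0,-7.86],-1],[[0.02,-0.0375,0],[0,0,-7.86],-1],[[0.02,-0.0375,0],[0,0,-7.86],-1],[[0.02,-0.0375,0],[0,0,-7.86],-1],[[0.02,-0.0375,0],[0,0,-7.86],-1],[[0.02,-0.0375,0],[0,0,-7.86],-1],[[0.02,-0.0375,0],[0,0,-7.86],-1],[[0.02,-0.0375,0],[0,0,-7.86],-1],[[0.02,-0.0375,0],[0,0,-7.86],-1]]'
python3 -m crank '[[[0.0105,-0.041,0],[0,0,0],-1],[[0.0105,-0.041,0],[0,0,0],-1],[[0.0105,-0.041,0],[0,0,0],-1],[[0.0105,-0.041,0],[0,0,0],-1],[[0.0105,-0.041,0],[0,0,0],-1],[[0.0105,-0.041,0],[0,0,0],-1],[[0.0105,-0.041,0],[0,0,0],-1],[[0.0105,-0.041,0],[0,0,0],-1],[[0.0105,-0.041,0],[0,0,0],-1],[[0.0105,-0.041,0],[0,0,0],-1],[[0,0,0],[0,0,0],-1],[[0,0,0],[0,0,0],-1]]'
```

```text
clock: 1.3
tool_pos: [0.4519, 0.1893, 0.2266]
orientation: [180.0, 0.0, -112.9]
force: [0.9, 0.5, -0.1]
opening: 0.0012
gripper_force: 0.0
clock: 2.5
tool_pos: [0.556, -0.22, 0.2256]
orientation: [179.9, -0.0, -112.7]
force: [-0.3, 1.0, 0.1]
opening: 0.0001
gripper_force: 0.0
```

```bash
python3 -m crank '[[[0,0,-0.04],[0,0,0],-1],[[0,0,-0.04],[0,0,0],-1],[[0,0,-0.04],[0,0,0],-1],[[0,0,-0.03],[0,0,0],-1],[[0,0,-0.02],[0,0,0],-1],[[0,0,-0.015],[0,0,0],-1],[[0,0,0],[0,0,0],-1],[[0,0,0],[0,0,0],-1]]'
python3 - <<'E'
from h import *
p,d=imaging.snapshot('scene');P,D=imaging.snapshot('top')
a=cv2.resize(p[170:310,250:450],(800,560),interpolation=cv2.INTER_CUBIC);cv2.imwrite('pics/s1.png',a)
H,S,V=hsv(P)
for c,s in blobs(((H<8)|(H>172))&(S>150)&(V>90)): print(c,s)
E
```

```text
clock: 3.3
tool_pos: [0.5567, -0.2182, 0.042]
orientation: [180.0, -0.0, -112.5]
force: [0.8, -0.8, 0.6]
opening: 0.0006
gripper_force: 0.0
[357.4057971   68.97101449] [355  44   5  53 207]
[ 22.45982906 212.43760684] [  0 192  54  33 585]
[345.25 227.9 ] [341 222  11  14 100]
[306.13559322 301.57627119] [302 298   9   9  59]
```

View pics/s1.png

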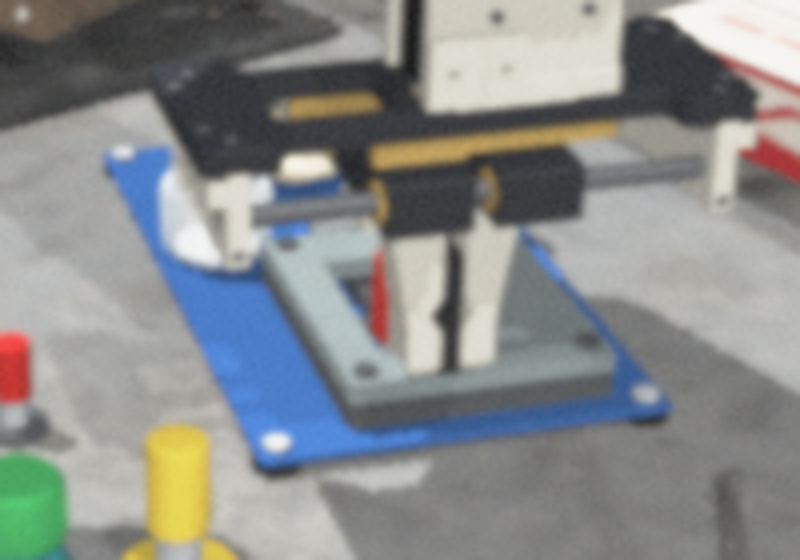

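The fingertips (about pixel (450,350) in the crop) stand shut just behind the red sleeve, clear of the plate. Now I push along +y.

```bash
python3 -m crank '[[[0.0019,0.0046,0],[0,0,0],-1],[[0.0019,0.0046,0],[0,0,0],-1],[[0.0019,0.0046,0],[0,0,0],-1],[[0.0019,0.0046,0],[0,0,0],-1],[[0.0019,0.0046,0],[0,0,0],-1],[[0.0019,0.0046,0],[0,0,0],-1],[[0.0019,0.0046,0],[0,0,0],-1],[[0.0019,0.0046,0],[0,0,0],-1],[[0.0019,0.0046,0],[0,0,0],-1],[[0.0019,0.0046,0],[0,0,0],-1],[[0,0,0],[0,0,0],-1]]'
cat > look.py <<'E'
from h import *
import sys
O=np.array([.5741,-.1781]);Y=np.array([.385,.923]);Xa=np.array([.923,-.385])
o=ctrl.get_obs();t=o['tool_pos'][:2]-O;F=o['force'][:2];print('t',o['clock'],'tool fix xy',(t@Xa).round(4),(t@Y).round(4),'F fix',F@Xa,F@Y)
for n in('top','scene'):
    P,D=imaging.snapshot(n);H,S,V=hsv(P);X=cloud(n,D)
    m=((H<8)|(H>172))&(S>150)&(V>70)&(X[...,2]>.03)&(X[...,2]<.075)&(X[...,0]>.5)&(np.abs((X[...,:2]-O)@Xa-.02)<.06)&(np.abs((X[...,:2]-O)@Y-.03)<.07)
    if n=='top': mt=m&(X[...,2]>.058)
    else: mt=m
    for c,s in blobs(mt,8): print(n,c.round(1),s)
    if mt.any():
        q=(X[mt][:,:2]-O); print(n,'x range',np.percentile(q@Xa,[3,97]).round(4),'y range',np.percentile(q@Y,[3,97]).round(4),'zmax',np.percentile(X[m][:,2],97).round(4))
    if len(sys.argv)>1 and n==sys.argv[2]: cv2.imwrite(f'pics/{sys.argv[1]}.png',cv2.resize(P[140:280,210:410] if n=='top' else P[170:310,250:450],(800,560),interpolation=cv2.INTER_CUBIC))
E
python3 look.py
```

```text
clock: 4.5
tool_pos: [0.5759, -0.1724, 0.0416]
orientation: [-180.0, 0.0, -112.6]
force: [-0.4, -0.5, 0.2]
opening: 0.0003
gripper_force: 0.0
t 4.5 tool fix xy -0.0005 0.006 F fix -0.12670194770571683 -0.6312902072285599
```

```bash
python3 -m crank '[[[0.0019,0.0046,0],[0,0,0],-1],[[0.0019,0.0046,0],[0,0,0],-1],[[0.0019,0.0046,0],[0,0,0],-1],[[0.0019,0.0046,0],[0,0,0],-1],[[0.0019,0.0046,0],[0,0,0],-1],[[0.0015,0.0037,0],[0,0,0],-1],[[0,0,0],[0,0,0],-1],[[0,0,0],[0,0,0],-1]]'
python3 look.py s2 top
```

```text
clock: 5.4
tool_pos: [0.5868, -0.1461, 0.0416]
orientation: [-180.0, 0.0, -112.6]
force: [-1.0, -0.2, -0.0]
opening: 0.0005
gripper_force: 0.0
t 5.4 tool fix xy -0.0006 0.0345 F fix -0.8487033914515084 -0.6112390135791673
```

View pics/s2.png

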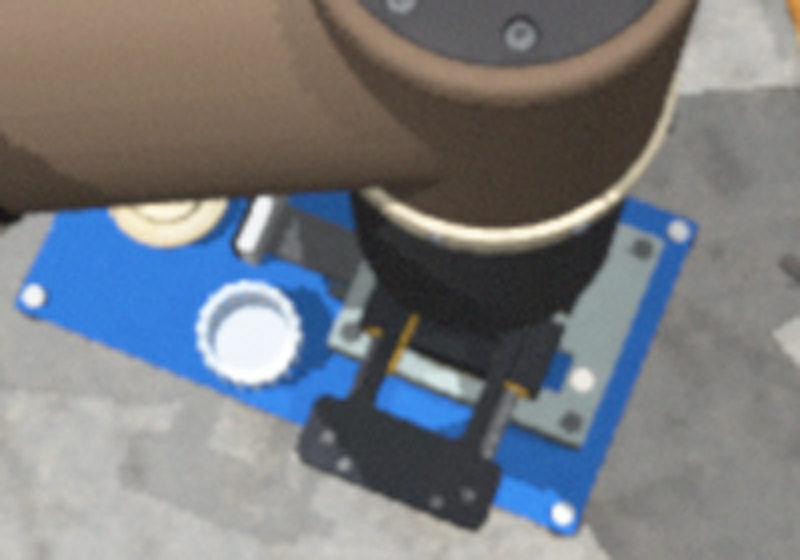

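The white clamp pad has moved from about (350,245) to about (258,228) in the crop, so the bar is being driven. The pin itself is hidden by the gripper. I'll measure the pad's travel.

```bash
cat > pad.py <<'E'
from h import *
O=np.array([.5741,-.1781]);Y=np.array([.385,.923]);Xa=np.array([.923,-.385])
def pad(P,D):
    H,S,V=hsv(P);X=cloud('top',D);q=X[...,:2]-O;fx=q@Xa;fy=q@Y
    m=(S<60)&(V>150)&(np.abs(fx-0.005)<.035)&(fy>.095)&(fy<.165)&(X[...,2]>.03)&(X[...,2]<.05)
    for c,s in blobs(m,15): print(c.round(1),s)
    if m.any(): print('pad x',np.percentile(fx[m],[5,50,95]).round(4),'y',np.percentile(fy[m],[5,50,95]).round(4),'z',np.median(X[m][:,2]).round(4))
f=np.load('top0.npz');pad(f['p'],f['d']);pad(*imaging.snapshot('top'))
E
python3 pad.py
```

```text
[297.2 201.2] [292 191  12  21  96]
[275.3 214.3] [265 211  20  11  59]
pad x [-0.0271  0.0027  0.0301] y [0.0987 0.1041 0.142 ] z 0.0383
[273.4 195.6] [269 189   9  14  68]
[274.9 214.1] [264 211  21  11  67]
pad x [-0.0275 -0.0048  0.0181] y [0.1138 0.1427 0.1487] z 0.0383
```

```bash
python3 - <<'E'
from h import *
O=np.array([.5741,-.1781]);Y=np.array([.385,.923]);Xa=np.array([.923,-.385])
for c in [(297.2,201.2),(273.4,195.6)]:
    q=ray('top',c,.038)[:2]-O;print((q@Xa).round(4),(q@Y).round(4))
E
```

```text
0.0144 0.1016
0.0075 0.1453
```

The pad has moved 44 of 48 mm, which puts the pin at about y=55. That agrees with the tool at 34.5 plus the 20.5 mm offset. Now the last 5 mm, slowly.

```bash
python3 -m crank '[[[0.0004,0.0009,0],[0,0,0],-1],[[0.0004,0.0009,0],[0,0,0],-1],[[0.0004,0.0009,0],[0,0,0],-1],[[0.0004,0.0009,0],[0,0,0],-1],[[0,0,0],[0,0,0],-1]]'
python3 -m crank '[[[0.0004,0.0009,0],[0,0,0],-1],[[0,0,0],[0,0,0],-1]]'
python3 look.py
```

```text
clock: 6.05
tool_pos: [0.5881, -0.1427, 0.0415]
orientation: [180.0, -0.0, -112.6]
force: [-1.2, -1.4, -0.4]
opening: 0.0004
gripper_force: 0.4
clock: 6.25
tool_pos: [0.5886, -0.1417, 0.0416]
orientation: [-180.0, 0.0, -112.6]
force: [-0.6, 0.3, 0.2]
opening: 0.0003
gripper_force: 0.4
t 6.25 tool fix xy -0.0006 0.0391 F fix -0.6324472930461617 0.06978721766648294
```

```bash
for i in 1; do python3 -m crank '[[[0.0004,0.0009,0],[0,0,0],-1],[[0,0,0],[0,0,0],-1]]'; done; python3 pad.py | sed -n 4,6p
```

```text
clock: 6.55
tool_pos: [0.589, -0.1408, 0.0415]
orientation: [180.0, 0.0, -112.6]
force: [-0.0, -0.9, 0.3]
opening: 0.0005
gripper_force: 0.4
[271.2 194.1] [267 187   9  15  71]
[274.9 214.1] [264 211  21  11  68]
pad x [-0.0276 -0.0049  0.02  ] y [0.1142 0.1471 0.1532] z 0.0387
```

The pin should now be at the corner. I back off, lift and check.

```bash
python3 -m crank '[[[-0.0019,-0.0046,0],[0,0,0],-1],[[-0.0038,-0.0092,0],[0,0,0],-1],[[-0.0038,-0.0092,0],[0,0,0],-1],[[0,0,0.03],[0,0,0],-1],[[-0.02,-0.02,0.04],[0,0,4],-1],[[-0.03,0.01,0.03],[0,0,8],-1],[[-0.03,0.02,0],[0,0,8],-1],[[-0.03,0.02,0],[0,0,8],-1],[[0,0,0],[0,0,0],-1],[[0,0,0],[0,0,0],-1]]'
python3 look.py s3 top
```

```text
clock: 7.6
tool_pos: [0.4692, -0.1342, 0.1423]
orientation: [-179.9, -0.0, -84.6]
force: [0.0, -1.0, 0.7]
opening: 0.0007
gripper_force: 0.0
t 7.6 tool fix xy -0.1138 0.0001 F fix 0.40501920989603535 -0.8908515541135759
scene [338.1 225.4] [332 215  13  22 242]
scene x range [-0.0109  0.0061] y range [0.0482 0.0621] zmax 0.0648
```

View pics/s3.png

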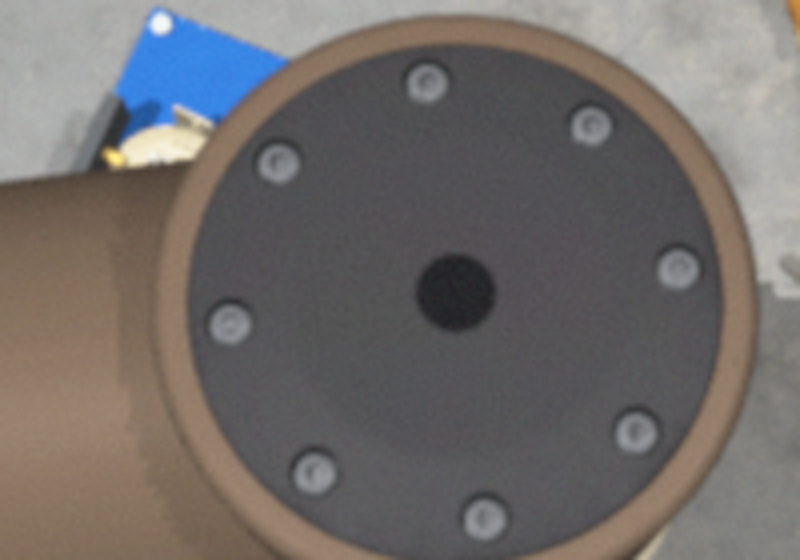

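The top view is blocked by the wrist, but the scene view shows the sleeve whole: x from -11 and y from 48 mm, so its axis is at about (0, 59.5) in the fixture, at the corner. Next I go to its -x side, turned 90°.

```bash
python3 -m crank '[[[0.0108,0.0036,0],[0,0,7.75],-1],[[0.0108,0.0036,0],[0,0,7.75],-1],[[0.0108,0.0036,0],[0,0,7.75],-1],[[0.0108,0.0036,0],[0,0,7.75],-1],[[0.0108,0.0036,0],[0,0,7.75],-1],[[0.0108,0.0036,0],[0,0,7.75],-1],[[0.0108,0.0036,0],[0,0,7.75],-1],[[0.0108,0.0036,0],[0,0,7.75],-1],[[0,0,0],[0,0,0],-1],[[0,0,0],[0,0,0],-1]]'
python3 look.py
```

```text
clock: 8.7
tool_pos: [0.5559, -0.1056, 0.1408]
orientation: [180.0, 0.1, -22.8]
force: [-0.9, 0.1, 0.5]
opening: 0.0005
gripper_force: 0.0
t 8.7 tool fix xy -0.0447 0.0599 F fix -0.8455774671288454 -0.2837756325355358
scene [338.1 225.8] [332 215  13  23 235]
scene x range [-0.0109  0.0052] y range [0.0479 0.0594] zmax 0.065
```

```bash
python3 -m crank '[[[0,0,-0.03],[0,0,0],-1],[[0,0,-0.03],[0,0,0],-1],[[0,0,-0.025],[0,0,0],-1],[[0,0,-0.014],[0,0,0],-1],[[0,0,0],[0,0,0],-1],[[0,0,0],[0,0,0],-1]]'
python3 look.py
python3 -m crank '[[[0.0046,-0.0019,0],[0,0,0],-1],[[0.0046,-0.0019,0],[0,0,0],-1],[[0.0046,-0.0019,0],[0,0,0],-1],[[0.0046,-0.0019,0],[0,0,0],-1],[[0.0028,-0.0012,0],[0,0,0],-1],[[0.0028,-0.0012,0],[0,0,0],-1],[[0.0028,-0.0012,0],[0,0,0],-1],[[0.0028,-0.0012,0],[0,0,0],-1],[[0,0,0],[0,0,0],-1]]'
python3 look.py
```

```text
clock: 9.4
tool_pos: [0.5559, -0.1053, 0.043]
orientation: [180.0, -0.0, -22.6]
force: [0.1, -0.4, 0.8]
opening: 0.0003
gripper_force: 0.0
t 9.4 tool fix xy -0.0448 0.0602 F fix 0.25504858559024035 -0.342861722392555
scene [337.9 226.1] [332 216  13  22 237]
scene x range [-0.0112  0.0051] y range [0.0481 0.0582] zmax 0.0651
clock: 10.4
tool_pos: [0.5859, -0.1177, 0.0425]
orientation: [180.0, -0.0, -22.6]
force: [0.1, 0.3, 0.1]
opening: 0.0004
gripper_force: 0.0
t 10.4 tool fix xy -0.0124 0.0603 F fix 0.017181852348866 0.3275543883999511
scene [345.8 226.3] [339 216  12  21 167]
scene x range [0.0014 0.0162] y range [0.0464 0.0552] zmax 0.0647
```

The pin follows round the corner with negligible force, so I continue.

```bash
python3 -m crank '[[[0.0028,-0.0012,0],[0,0,0],-1],[[0.0028,-0.0012,0],[0,0,0],-1],[[0.0028,-0.0012,0],[0,0,0],-1],[[0.0028,-0.0012,0],[0,0,0],-1],[[0.0028,-0.0012,0],[0,0,0],-1],[[0.0028,-0.0012,0],[0,0,0],-1],[[0.0028,-0.0012,0],[0,0,0],-1],[[0.0028,-0.0012,0],[0,0,0],-1],[[0.0028,-0.0012,0],[0,0,0],-1],[[0,0,0],[0,0,0],-1],[[0,0,0],[0,0,0],-1]]'
python3 look.py
```

```text
clock: 11.6
tool_pos: [0.6108, -0.1284, 0.0425]
orientation: [-180.0, -0.0, -22.6]
force: [0.1, 0.0, 0.3]
opening: 0.0002
gripper_force: 0.0
t 11.6 tool fix xy 0.0147 0.06 F fix 0.1213880294022612 0.053582186935165664
scene [362.6 224.5] [356 214  12  21 163]
scene x range [0.0286 0.044 ] y range [0.0468 0.0551] zmax 0.0651
```

```bash
python3 -m crank '[[[0.0009,-0.0004,0],[0,0,0],-1],[[0.0009,-0.0004,0],[0,0,0],-1],[[0.0009,-0.0004,0],[0,0,0],-1],[[0.0009,-0.0004,0],[0,0,0],-1],[[0,0,0],[0,0,0],-1],[[0,0,0],[0,0,0],-1]]'
python3 -m crank '[[[0.0009,-0.0004,0],[0,0,0],-1],[[0,0,0],[0,0,0],-1]]'
python3 look.py
```

```text
clock: 12.3
tool_pos: [0.6144, -0.13, 0.0426]
orientation: [-180.0, -0.0, -22.6]
force: [0.3, 0.4, -0.7]
opening: 0.0004
gripper_force: 0.0
clock: 12.5
tool_pos: [0.6152, -0.1304, 0.0425]
orientation: [180.0, 0.0, -22.6]
force: [-0.9, 0.2, 0.5]
opening: 0.0004
gripper_force: 0.1
t 12.5 tool fix xy 0.0196 0.0599 F fix -0.9178698814641956 -0.14059001462437387
scene [365.3 224.3] [358 214  13  21 158]
scene x range [0.0329 0.0485] y range [0.0467 0.0562] zmax 0.0645
```

```bash
python3 -m crank '[[[0.0009,-0.0004,0],[0,0,0],-1],[[0,0,0],[0,0,0],-1]]'; python3 look.py
```

```text
clock: 12.8
tool_pos: [0.6159, -0.1307, 0.0425]
orientation: [180.0, 0.0, -22.6]
force: [-0.9, 0.5, 0.6]
opening: 0.0006
gripper_force: 0.7
t 12.8 tool fix xy 0.0203 0.0598 F fix -0.9830702131376546 0.0832515023970136
scene [365.6 224.3] [358 214  13  21 160]
scene x range [0.033  0.0496] y range [0.0465 0.0564] zmax 0.0648
```

```bash
python3 -m crank '[[[0.0005,-0.0002,0],[0,0,0],-1],[[0,0,0],[0,0,0],-1]]'; python3 look.py
```

```text
clock: 13.1
tool_pos: [0.6161, -0.1309, 0.0424]
orientation: [180.0, 0.0, -22.6]
force: [-1.0, 1.5, 1.8]
opening: 0.0002
gripper_force: 1.6
t 13.1 tool fix xy 0.0206 0.0598 F fix -1.4879443015216405 0.9974559687991906
scene [365.7 224.4] [358 214  13  21 163]
scene x range [0.0331 0.0499] y range [0.0464 0.0549] zmax 0.0649
```

```bash
python3 -m crank '[[[0.0007,-0.0003,0],[0,0,0],-1],[[0,0,0],[0,0,0],-1]]'; python3 look.py
```

```text
clock: 13.4
tool_pos: [0.6167, -0.1312, 0.0424]
orientation: [180.0, 0.1, -22.6]
force: [-4.4, 1.8, 2.7]
opening: 0.0006
gripper_force: 2.8
t 13.4 tool fix xy 0.0213 0.0597 F fix -4.7518485703101305 -0.02640115430103584
scene [366.1 224.3] [359 214  13  21 153]
scene x range [0.0337 0.0497] y range [0.0469 0.055 ] zmax 0.0648
```

The resistance rose to 4.8 N and the pin stopped, so it is at the closed end. I back off, lift clear and check.

```bash
python3 -m crank '[[[-0.0028,0.0012,0],[0,0,0],-1],[[-0.0092,0.0038,0],[0,0,0],-1],[[-0.0184,0.0077,0],[0,0,0],-1],[[0,0,0.03],[0,0,0],-1],[[0,0,0.04],[0,0,0],-1],[[0,0.02,0.04],[0,0,0],-1],[[-0.01,0.045,0.02],[0,0,0],-1],[[-0.01,0.045,0],[0,0,0],-1],[[-0.01,0.045,0],[0,0,0],-1],[[-0.01,0.045,0],[0,0,0],-1],[[-0.01,0.045,0],[0,0,0],-1],[[0,0,0],[0,0,0],-1]]'
python3 -m crank '[[[-0.01,0.045,0],[0,0,0],-1],[[-0.01,0.045,0],[0,0,0],-1],[[0,0,0],[0,0,0],-1],[[0,0,0],[0,0,0],-1]]'
python3 look.py s4 top; python3 pad.py
```

```text
clock: 14.7
tool_pos: [0.5364, 0.1308, 0.1731]
orientation: [-179.9, -0.1, -22.3]
force: [0.1, -0.5, 0.3]
opening: 0.0005
gripper_force: 0.0
clock: 15.1
tool_pos: [0.5166, 0.2171, 0.1725]
orientation: [-180.0, -0.0, -22.5]
force: [0.3, 0.2, -0.2]
opening: 0.0004
gripper_force: 0.0
t 15.1 tool fix xy -0.2052 0.3426 F fix 0.19206688527834379 0.33753145964553655
top [324.5 193. ] [319 188  12  12 106]
top x range [0.0319 0.0487] y range [0.0507 0.068 ] zmax 0.0668
scene [363.5 222.5] [357 212  14  23 268]
scene x range [0.0304 0.0493] y range [0.0468 0.0625] zmax 0.065
[297.2 201.2] [292 191  12  21  96]
[275.3 214.3] [265 211  20  11  59]
pad x [-0.0271  0.0027  0.0301] y [0.0987 0.1041 0.142 ] z 0.0383
[272.7 191.3] [268 182  11  19  66]
[274.3 213.7] [265 210  19  11  64]
pad x [-0.0273 -0.0032  0.0295] y [0.1158 0.1471 0.1519] z 0.0385
```

View pics/s4.png

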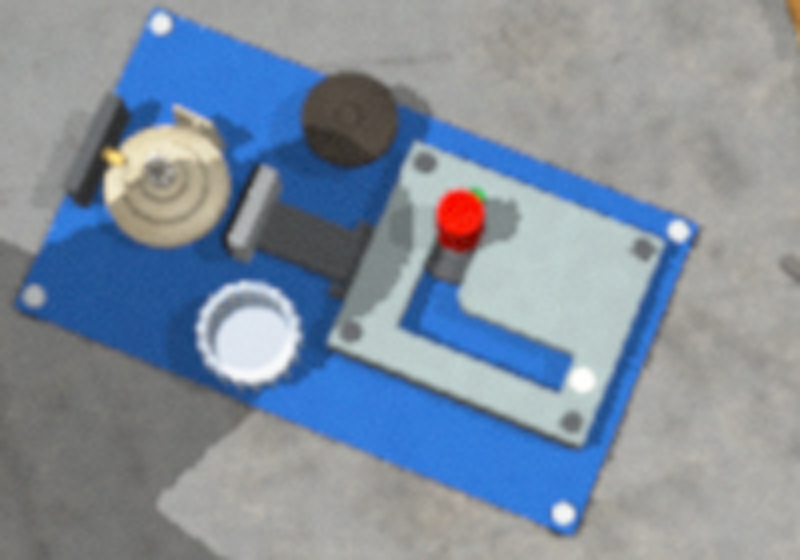

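The top view shows the pin's sleeve at (460,218) in the crop, right beside the green dot. Its axis measures (40, 59.5) mm in the fixture. The pad (250,212) has closed on the capsule, and the cup and valve have not moved.

```bash
python3 -c "
from plant import close_job
print(close_job())"
```

```text
the job is handed in; nothing more can be done
None
```

The clamp is locked and the job handed in: the red pin went to the corner, then sideways to the closed end by the green dot. It took about 15 s with under 5 N measured at the checks, and the cup and valve beside the clamp did not move.

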